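Prove the breaker, then hold the abrasion cabinet's lid at its balance point

ROBOT

A 6-joint arm with a two-finger parallel gripper is mounted at the origin on the work surface. World frame = base frame: x ahead of the robot, y to its left, z up, the work surface at z = 0. Lengths are in m, angles in rad, forces in N, time in s.
With the tool pointing down it reaches from about 0.225 to 0.875 m from the base axis. Payload 3.4 kg.
Tool frame: the origin (TCP) lies between the finger pads, 19 mm behind the fingertips; this is the grasp point; z points along the fingers, y is the line along which they close (so a half turn about z gives the same grasp; the last joint's range is limited). The gripper opens to 85 mm and grips with 20 to 120 N. Pads are 22 mm wide; open, the fingers measure 114 mm over their backs; the gripper's body (76 mm by 85 mm) begins 54 mm behind the grasp point. The pads swing forward as they close: fully open they stand 13 mm farther back than shut.
Start: joints at [1.167, 0.276, 1.505, -0, 1.361, -0.121], TCP at [0.16, 0.552, 0.25] pointing down, gripper open.
Joint ranges: [-2.89, 2.89], [-0.75, 2.08], [0.22, 2.7], [-1.18, 4.32], [0.11, 2.71], [-2.7, 2.7]. Speed limits (rad/s): [2.57, 2.57, 3.14, 3.14, 3.14, 3.14].

INTERFACE

Orientations are given as a unit quaternion [w, x, y, z].
In Python, from rig import manip, eyes gives the robot as it stands.
- The arm moves only by the tool servo_tool, never from a script. Its argument "series" is text: rows parted by semicolons, each of 7 numbers parted by spaces: the shift along the tool's x, y, z in m, then the turn, a rotation vector about the tool's x, y, z in degrees, then the closure, from 0 (fully open) to 1 (shut). In form: dx dy dz ax ay az fingers; .... A call has 1 to 5 rows; each row is the pose to reach, as a shift and turn from the pose commanded when the call began, along the tool's axes at that moment; what a row does not reach only later rows make up. A row lasts 1/10 s, in which the tool goes at most 50 mm and 8.59 degrees, less where a joint would pass 70% of its speed; a pose out of reach is approached as far as the arm can. A call with a gripper value outside its range is refused whole. The fingers move at their own pace and stop on an object; "squeeze" is the grip in N (left out, the last holds). Time passes only in rows, so rows that repeat a pose let the fingers close. It gives the time, the measured TCP pose, the force, the opening and the grip force at its end, in the units of the state.
- manip.get_state(): the state, without advancing time (a new reading comes with each control period).
- eyes.get_image(name): name is "side" or "top" or "wrist"; returns the picture (384x512x3 uint8, red, green, blue); there is no depth.
- eyes.camera_info(name): a dict with "fx", "fy", "cx", "cy" (pixels), "eye" and "orientation" of the camera in the world. Camera axes: x right, y down, z forward; pixel columns grow to the right and rows downward; lengths in m; the calibration is good to about 2 mm. The wrist camera is an equidistant fisheye: a pixel r from the principal point sees the ray r / f radians off the axis. A picture is of the moment at which its call begins: read the wrist's pose just before it. camera_info takes no time and is no camera call; for the wrist camera it gives the pose at the moment of the call.
- manip.sign_off(): hands the job in; it is judged then, once.
The state is a dict: "clock": time; "qpos": joint angles; "qd": joint speeds; "effort": joint torques, N m; "position": TCP position; "ee_rot": TCP orientation; "contact_force": force on the tool from outside, world axes, zero at the start; "moment": the same for the moment, N m; "width": finger opening in m; "gripper_force": force on a finger pad.
Only numpy, scipy, OpenCV 4.12 (cv2) and the standard library are available. Lean on these libraries where they do the work, as an engineer would, in place of code of your own. Each camera call takes 0.05 s, during which the arm holds its last target. There are 200 camera calls.

TASK

Get the fossil-blasting cabinet ready for unloading. First prove its residual-current breaker: press the test button beside the lever until the lever drops, then lift the lever back up until it stays. Then take the pull bar of the cabinet's window lid, swing the lid up steadily to its balance point (window standing plumb over the hinge, so that it would fall neither open nor shut), and finish while holding the bar gripped there so that a colleague can lift the rock out with both hands; leave everything else on the table where it is.

Things in the scene. Friction and masses are not known exactly. Their poses are not given: they have to be found in the camera images.
- cabinet: the air-abrasion cabinet, a fixed low grey box 260 deep (x), 300 wide (y); origin under its centre; front (two arm ports) faces its -x, towards the robot. Window lid 170 from hinge to front edge, 280 wide, 14 thick; shut, it slopes down to the front by 0.27 rad, front edge 115 high. Behind the hinge: a fixed deck 154 high with a round collar to 184
- lid (a joint): angle of the window lid about its hinge (rad): 0 shut, growing as the front edge swings up and over to the rear, stop at 2.35. The lid (about 0.6 kg) moves freely and falls shut or over to the rear unless held; its balance point is at 1.845, where the window stands plumb
- lid_hinge (a point): the middle of the hinge line, 40 behind the cabinet's centre and 158 above the table; the axes turn with the lid: own y along the hinge line, own -x from the hinge to the front edge, own z square out of the lid's outer face
- lid_handle (a point): the middle of the lid's pull bar: a round aluminium bar 12 diameter, 107 clear between its posts, along the lid's y, near the front edge; in the lid's frame 150 from the hinge (-x) and 49 out (+z), its axis 42 off the lid's face. With the lid plumb it is on the rear side, 308 high. Take it from above, fingers closing across it; it turns between the pads as the lid swings
- breaker_box: the fixed plastic breaker box, 160 deep (x), 150 wide (y), on the cabinet's left or right; origin under its centre. Its panel slopes up by 0.45 rad from the front (-x) to the rear and carries a dark breaker block (120 up the slope, 108 across, 14 proud). The grey box with a gauge and clear bowl on the cabinet's other side is the air unit, not this
- breaker_face (a point): a point on the breaker block's face right where the lever comes out of it: own x up the slope, own y across, own z square out of the face (fixed)
- lever (a joint): breaker lever (rad): 0 up (on), 0.80 dropped (off); snaps over to either end from its centre at 0.25. It pivots 6 under the face about the face's y; up it leans 0.40 rad up the slope, dropped 0.40 rad down the slope towards the box's front. Pushing it back up at its tip takes about 1 N
- lever_tip (a point): the end of the black lever, 22 wide (across) and 10 to 13 thick, standing 31 to 34 out of the face; turns with the lever
- test_button (a joint): travel of the test button (m): 0 out, 0.006 fully pressed; it springs back. The lever trips at about 2 mm, taking 3 to 4 N
- test_button_top (a point): the middle of the top of the round test button, 15 diameter, 9 proud of the face, 60 to the lever's -y side and 9 down the slope from the lever's pivot; own z square out of the face, pressed along -z
- rock_front: a lump of pinkish sandstone about 85 x 70 x 50 high; origin under its centre; leave alone
- rock_right: a sandy-grey lump of sandstone about 100 x 130 x 80 high at the right of the table; origin under its centre; leave alone
- rock_side: a pinkish lump of sandstone about 110 x 90 x 65 high at the left of the table; origin under its centre; leave alone
- brush: a dusting brush lying flat, handle to its own -x; leave alone
- scribe: an air scribe (steel pen 170 long, 13 thick) lying flat along its own x; leave alone
- goggles: a pair of clear safety goggles, 160 wide (own y), 70 high, standing on their lower rim; origin under their middle; leave alone
- jar: a lidded amber glass jar, 60 diameter, 85 high, upright; leave alone

How it is judged:
On the way, in this order (a step that is already met when the one before it is completed fails the run):
1. the test button is pressed and the lever drops by itself, not pulled by the fingers (value of joint test_button above 0.0012 m and value of joint lever above 0.6 rad and contact force between the fingers and lever below 0.5 N), for 0.05 s.
2. the lever is lifted back up and stays, with the button out (value of joint lever below 0.12 rad and value of joint test_button below 0.002 m), for 0.2 s.
3. the lid comes up by its pull bar (value of joint lid above 0.4 rad and contact force between the fingers and lid above 10 N and distance between the grasp point and lid_handle below 0.035 m), for 0.1 s.
At the end, for the whole second after the job is handed in: The lid stands still (under 0.1 rad/s) within 0.1 rad of its balance point (joint 1.845), its pull bar gripped in the fingers (contact force over 10 N, TCP within 35 mm of the bar's middle), the breaker lever is up and its test button out (all of step 2 and value of joint lid between 1.745 and 1.945 rad and velocity of joint lid between -0.1 and 0.1 rad/s and contact force between the fingers and lid above 10 N and distance between the grasp point and lid_handle below 0.035 m); the arm keeps its last pose, push and grip.
It fails at once if the lid goes over its balance point towards the rear by more than 0.3 rad (value of joint lid above 2.145 rad).
It fails at once if the lid is flung or dropped (turns faster than 2.5 rad/s) (velocity of joint lid above 2.5 rad/s or velocity of joint lid below -2.5 rad/s).
It fails at once if a thing lying on the table is moved by more than 30 mm (distance of any of rock_front, rock_right, rock_side, brush, scribe, goggles, jar from where it was at the start of the episode above 0.03 m).
It also fails if it takes over 54 s, if anything falls off the work surface, if the arm or the gripper's body presses on something with over 40 N, if the wrist force passes 120 N, or if a joint passes its speed limit or range.

## Working session

There is one attempt and no reset: what is moved stays moved. The work goes in short steps, Python scripts to look and compute and a tool call to move; the robot and the scene stay as the last step left them, time stands still between calls to the robot, and variables do not carry over. Pictures are saved under pics/ and viewed, at most 10 in all, crops included, and the job is handed in when it is done.

Besides the shell and the picture viewer there is one more tool, called after ">>>" as name(argument=value, ...) on one line, values as JSON. servo_tool: Moves the arm, as the interface text tells. Its arguments: {"type":"object","properties":{"series":{"type":"string"},"squeeze":{"type":"number"}},"required":["series"]}

```bash
mkdir -p pics; ls; python3 - <<'E'
from rig import manip, eyes
import cv2
print(manip.get_state())
for n in ("side","top","wrist"):
    print(n,eyes.camera_info(n))
    cv2.imwrite(f"pics/{n}0.png",eyes.get_image(n)[:,:,::-1])
E
```

```text
pics
{'clock': 0.0, 'qpos': array([ 1.16699098e+00,  2.76622714e-01,  1.50612926e+00, -2.62592704e-05,
        1.36066930e+00, -1.20988560e-01]), 'qd': array([-0.00123304,  0.00055467, -0.00039037,  0.00119407,  0.00102482,
       -0.00111166]), 'effort': array([ 2.88732363e-04, -4.16790104e+01, -2.45799297e+01, -2.22072958e-05,
        1.13743823e-02, -5.04108073e-06]), 'position': array([0.16027783, 0.5517101 , 0.2491254 ]), 'ee_rot': array([-2.24770856e-04,  1.40934810e-01,  9.90018456e-01, -8.86348760e-04]), 'contact_force': array([-0.55088035, -0.75010576, -0.36871705]), 'moment': array([ 0.00715556,  0.04877302, -0.01799111]), 'gripper_force': 0.0, 'width': 0.08558407962892088}
side {'fx': 347.1132849725807, 'fy': 347.1132849725807, 'cx': 253.75578409699068, 'cy': 190.01837448608714, 'eye': array([ 0.02330421, -0.71079203,  0.84247321]), 'orientation': array([-0.40273741,  0.87080221, -0.25519862,  0.11991557])}
top {'fx': 365.43318967361085, 'fy': 365.43318967361085, 'cx': 259.9664886444895, 'cy': 185.9828190357119, 'eye': array([0.31270184, 0.01661339, 1.4584283 ]), 'orientation': array([ 0.03299463, -0.69685757,  0.71474953, -0.04933555])}
wrist {'fx': 297.3186396354542, 'fy': 297.3186396354542, 'cx': 261.4880416504284, 'cy': 193.145593220549, 'eye': array([0.08212076, 0.57418126, 0.37288548]), 'orientation': array([0.12930931, 0.78906715, 0.59289414, 0.09554407])}
```

View pics/top0.png

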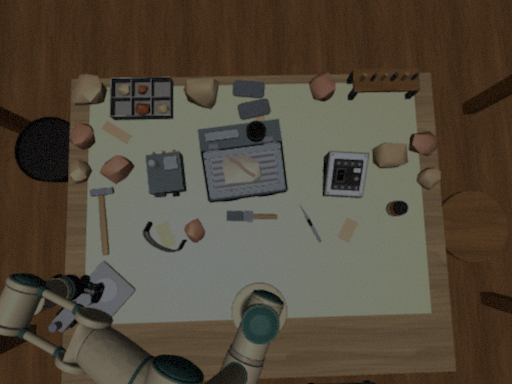

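View pics/side0.png

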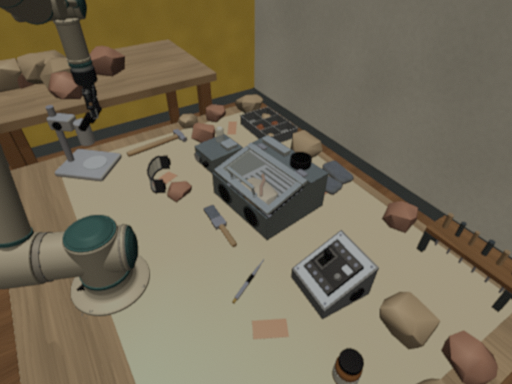

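The breaker box is the white box on the right (top ~(346,174), side ~(335,272)). The cabinet is at top ~(243,162) and side ~(268,185), and the air unit is on the left. I'll enlarge both.

```bash
python3 - <<'E'
import cv2, numpy as np
t=cv2.imread("pics/top0.png"); s=cv2.imread("pics/side0.png")
def c(im,x,y,w,h): 
    o=cv2.resize(im[y:y+h,x:x+w],(400,300),interpolation=cv2.INTER_CUBIC); return np.clip(o*1.3,0,255).astype(np.uint8)
m=np.vstack([np.hstack([c(t,305,145,80,60),c(s,285,230,100,75)]),np.hstack([c(t,190,115,107,80),c(s,200,130,133,100)])])
cv2.imwrite("pics/crops.png",m)
E
```

```text
(no output)
```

View pics/crops.png

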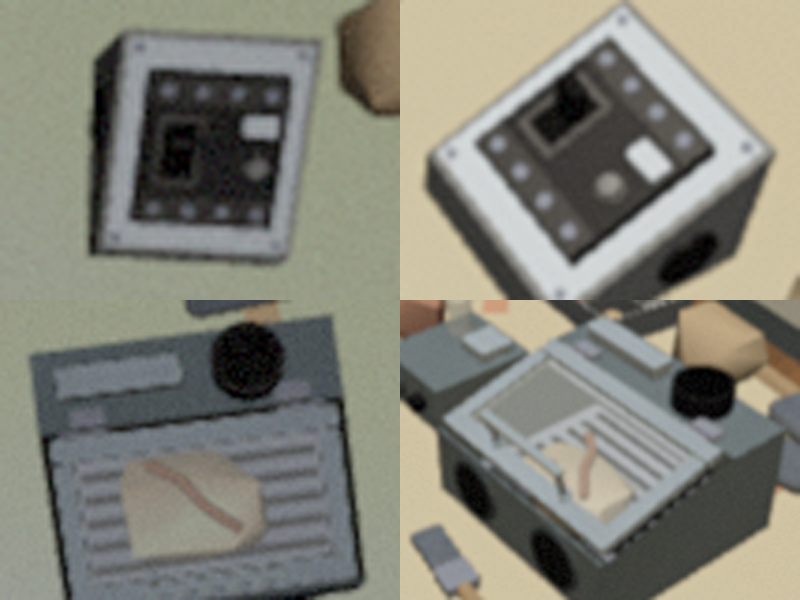

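```bash
cat > h.py <<'E'
import numpy as np
from scipy.spatial.transform import Rotation as R
def rot(q): return R.from_quat(np.roll(q,-1)).as_matrix()   # wxyz
def ray(ci,u,v,fish=False):
    a=np.array([(u-ci["cx"])/ci["fx"],(v-ci["cy"])/ci["fy"]])
    if fish:
        r=np.hypot(*a); d=np.array([*(a*np.sinc(r/np.pi)),np.cos(r)])
    else: d=np.array([*a,1]); d/=np.linalg.norm(d)
    return ci["eye"],rot(ci["orientation"])@d
def plane(o,d,z): return o+d*(z-o[2])/d[2]
def tri(*rays):
    A=np.zeros((3,3));b=np.zeros(3)
    for o,d in rays: P=np.eye(3)-np.outer(d,d);A+=P;b+=P@o
    x=np.linalg.solve(A,b); return x,[np.linalg.norm(np.cross(x-o,d)) for o,d in rays]
E
python3 - <<'E'
from rig import eyes
from h import *
np.set_printoptions(precision=4,suppress=True)
T=eyes.camera_info("top");S=eyes.camera_info("side")
B=lambda x,y:ray(T,305+x/5,145+y/5)
b=lambda x,y:ray(S,285+x/4,230+y/4)
C=lambda x,y:ray(T,190+x*.2675,115+y*80/300)
c=lambda x,y:ray(S,200+x*.3325,130+y/3)
for n,p,q in [("button",B(257,168),b(210,185)),("RL",B(140,47),b(222,18)),("RR",B(305,52),b(345,147)),("FL",B(113,237),b(52,152)),("FR",B(270,242),b(160,292)),
 ("deckRL",C(30,55),c(190,18)),("deckRR",C(333,18),c(385,140))]:
    print(n,*tri(p,q))
for n,p in [("RL",C(30,55)),("RR",C(333,18)),("FLd",C(45,135)),("FRd",C(342,98))]: print(n,plane(*p,.154))
E
```

```text
button [ 0.4905 -0.3805  0.1058] [np.float64(0.0008715407994753701), np.float64(0.0008715407994755102)]
RL [ 0.5806 -0.2918  0.1268] [np.float64(0.0007477306762734417), np.float64(0.0007477306762733269)]
RR [ 0.5729 -0.4147  0.1247] [np.float64(0.0011918032748325195), np.float64(0.0011918032748324042)]
FL [ 0.4466 -0.2798  0.0585] [np.float64(0.001966628436627726), np.float64(0.001966628436627626)]
FR [ 0.4388 -0.4016  0.0568] [np.float64(0.0007501476852690806), np.float64(0.0007501476852689694)]
deckRL [0.6685 0.2078 0.1582] [np.float64(0.008227328641328625), np.float64(0.008227328641328642)]
deckRR [ 0.7113 -0.0933  0.1442] [np.float64(3.662174964906258e-05), np.float64(3.662174964877569e-05)]
RL [0.6772 0.2048 0.154 ]
RR [ 0.7082 -0.0924  0.154 ]
FLd [0.5976 0.1908 0.154 ]
FRd [ 0.628  -0.0986  0.154 ]
```

```bash
cat >> h.py <<'E'
np.set_printoptions(precision=4,suppress=True)
def frame(yaw,tilt):  # panel frame: columns ex(up slope), ey, ez(out)
    return R.from_euler("ZY",[yaw,-tilt]).as_matrix()
def toolrot(F):       # tool y along F x, tool z along -F z
    return np.column_stack([F[:,1],F[:,0],-F[:,2]])
def delta(s,p,M):
    C=rot(s["ee_rot"]); return C.T@(np.asarray(p)-s["position"])*1000, np.degrees(R.from_matrix(C.T@M).as_rotvec())
BTN=np.array([.4905,-.3805,.1058]); BY=-.075; F=frame(BY,.45)
HC=np.array([.6032,.0469,.158]); CY=.104
E
python3 - <<'E'
from rig import manip
from h import *
print(F[:,2]); p=BTN+.099*F[:,2]; print(p,*delta(manip.get_state(),p,toolrot(F)))
E
```

```text
[-0.4337  0.0326  0.9004]
[ 0.4476 -0.3773  0.1949] [-535.1267 -811.9477   55.4333] [-21.7102 -17.5058  76.697 ]
```

>>> servo_tool(series="-0.535 -0.812 0.03 0 0 75 1; -0.535 -0.812 0.03 0 0 75 1; -0.535 -0.812 0.03 0 0 75 1; -0.535 -0.812 0.03 0 0 75 1; -0.535 -0.812 0.03 0 0 75 1")

```text
clock: 0.65
position: [0.2342, 0.3115, 0.242]
ee_rot: [0.0, 0.496, 0.868, -0.0]
contact_force: [1.7, -0.1, 0.9]
width: 0.0122
gripper_force: 0.0
```

```bash
cat > d.py <<'E'
from rig import manip
from h import *
s=manip.get_state(); p=BTN+.099*F[:,2]; print(s["clock"],s["position"],s["qpos"],*delta(s,p,toolrot(F)))
E
python3 d.py
```

```text
0.65 [0.2342 0.3115 0.242 ] [ 0.7475 -0.004   1.8659 -0.0005  1.2798  0.2146] [-701.6231 -166.2663   47.3542] [-24.9657  -7.8147  34.2471]
```

>>> servo_tool(series="-0.70 -0.166 0.03 0 0 34 1; -0.70 -0.166 0.03 0 0 34 1; -0.70 -0.166 0.03 0 0 34 1; -0.70 -0.166 0.03 0 0 34 1; -0.70 -0.166 0.03 0 0 34 1")

```text
clock: 1.15
position: [0.3092, 0.0734, 0.232]
ee_rot: [0.0, 0.727, 0.687, 0.001]
contact_force: [1.0, 1.0, 0.4]
width: 0.0003
gripper_force: 0.0
```

```bash
python3 d.py
```

```text
1.15 [0.3092 0.0734 0.232 ] [ 0.0127 -0.1173  1.994   0.0003  1.2636  0.0699] [-442.0465  163.8806   37.0877] [-25.7062  -0.2496   0.9927]
```

>>> servo_tool(series="-0.442 0.164 0.037 0 0 1 1; -0.442 0.164 0.037 0 0 1 1; -0.442 0.164 0.037 -8 0 1 1; -0.442 0.164 0.037 -16 0 1 1; -0.442 0.164 0.037 -25.7 0 1 1")

```text
clock: 1.65
position: [0.3783, -0.1419, 0.2132]
ee_rot: [0.131, 0.719, 0.67, 0.13]
contact_force: [0.8, 1.5, -0.7]
width: -0.0002
gripper_force: 0.0
```

```bash
python3 d.py
```

```text
1.65 [ 0.3783 -0.1419  0.2132] [-0.7394 -0.1298  2.1175  0.3058  0.8875 -0.8312] [-230.3121   73.6094   45.5963] [-4.5166 -0.7209  0.1016]
```

>>> servo_tool(series="-0.23 0.074 0.02 -4.5 -0.7 0 1; -0.23 0.074 0.02 -4.5 -0.7 0 1; -0.23 0.074 0.02 -4.5 -0.7 0 1; -0.23 0.074 0.02 -4.5 -0.7 0 1; -0.23 0.074 0.045 -4.5 -0.7 0 1")

```text
clock: 2.15
position: [0.4486, -0.3787, 0.1973]
ee_rot: [0.164, 0.714, 0.664, 0.15]
contact_force: [0.4, 0.1, 0.0]
width: 0.0001
gripper_force: 0.0
```

>>> servo_tool(series="0 0 0 0 0 0 1; 0 0 0 0 0 0 1; 0 0 0 0 0 0 1")

```text
clock: 2.45
position: [0.4471, -0.3719, 0.1944]
ee_rot: [0.16, 0.714, 0.665, 0.151]
contact_force: [0.3, -0.2, -0.0]
width: -0.0002
gripper_force: 0.0
```

```bash
python3 d.py; python3 - <<'E'
from rig import manip, eyes
from h import *
import cv2
ci=eyes.camera_info("wrist"); im=eyes.get_image("wrist")
np.save("w1.npy",np.concatenate([ci["eye"],ci["orientation"]]))
cv2.imwrite("pics/w1raw.png",im[:,:,::-1])
cv2.imwrite("pics/w1.png",cv2.resize(im[:,:,::-1],(800,600),interpolation=cv2.INTER_CUBIC))
E
```

```text
2.45 [ 0.4471 -0.3719  0.1944] [-1.0295  0.1908  1.8608  0.4744  0.8842 -1.2245] [-5.2853  0.9408 -0.1424] [-0.362  -0.3013  0.1389]
```

View pics/w1.png

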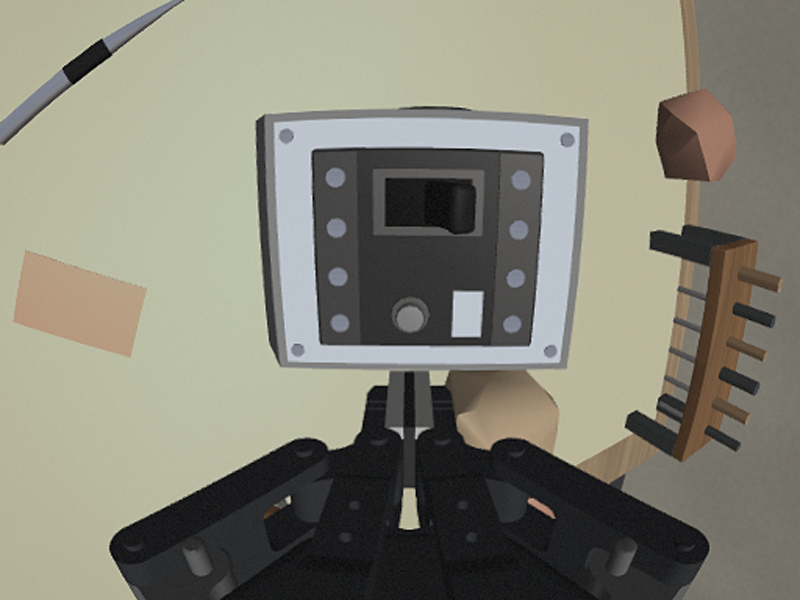

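The picture shows the breaker square on. The button is at (411,319), with the fingers in the same column, and the lever leans up the slope with its tip at about (460,207). Corner screws are at (286,135), (567,140), (298,350) and (551,352).

```bash
python3 - <<'E'
from rig import eyes
from h import *
T=eyes.camera_info("top");S=eyes.camera_info("side");W=eyes.camera_info("wrist")
w=np.load("w1.npy");W["eye"],W["orientation"]=w[:3],w[3:]
B=lambda x,y:ray(T,305+x/5,145+y/5)
b=lambda x,y:ray(S,285+x/4,230+y/4)
k=lambda x,y:ray(W,x*.64,y*.64,True)
P={}
for n,*r in [("button",B(257,168),b(210,185),k(411,319)),("RL",B(140,47),b(222,18),k(567,140)),("RR",B(305,52),b(345,147),k(551,352)),("FL",B(113,237),b(52,152),k(286,135)),("FR",B(270,242),b(160,292),k(298,350))]:
    P[n],e=tri(*r); print(n,P[n],np.array(e))
ex=P["RL"]+P["RR"]-P["FL"]-P["FR"]; ey=P["RL"]+P["FL"]-P["RR"]-P["FR"]
print("yaw",np.arctan2(ex[1],ex[0]),np.arctan2(-ey[0],ey[1]),"slope",np.arctan2(ex[2],np.hypot(*ex[:2])),"len",np.linalg.norm(ex)/2,np.linalg.norm(ey)/2)
c=sum(P[n] for n in("RL","RR","FL","FR"))/4
print("button in panel",F.T@(P["button"]-c))
# rays on planes 14+9 (button) and 14+33 lever tip above panel screws
for name,px,h in [("button",(411,319),.022),("tip",(460,207),.046),("slot L",(373,203),.014),("slot R",(484,203),.014)]:
    o,d=k(*px); t=(h-F[:,2]@(o-c))/(F[:,2]@d); x=o+t*d; print(name,x,F.T@(x-c))
E
```

```text
button [ 0.4913 -0.3797  0.104 ] [0.0014 0.0012 0.0014]
RL [ 0.5808 -0.2912  0.1249] [0.0007 0.0017 0.0016]
RR [ 0.5737 -0.4142  0.1224] [0.002  0.001  0.0013]
FL [ 0.4468 -0.2797  0.0584] [0.0021 0.0019 0.0004]
FR [ 0.4385 -0.4017  0.0571] [0.0007 0.0008 0.0003]
yaw -0.08927698060179869 -0.06273935318740004 slope 0.4539414641234269 len 0.15033360697001483 0.12271751650814393
button in panel [-0.0088 -0.0343  0.019 ]
button [ 0.4901 -0.377   0.1067] [-0.0089 -0.0317  0.022 ]
tip [ 0.5027 -0.3179  0.1373] [0.0118 0.0281 0.046 ]
slot L [ 0.4808 -0.3182  0.0912] [-0.0279  0.0262  0.014 ]
slot R [ 0.5303 -0.3214  0.1151] [0.0272 0.0268 0.014 ]
```

```bash
cat >> h.py <<'E'
PC=np.mean([[.5808,-.2912,.1249],[.5737,-.4142,.1224],[.4468,-.2797,.0584],[.4385,-.4017,.0571]],0)
def pan(x,y,z): return PC+F@np.array([x,y,z])
BTN=pan(-.009,-.033,.022)
def local(s): return F.T@(s["position"]-PC)*1000   # TCP in panel frame, mm
E
python3 - <<'E'
from rig import manip
from h import *
s=manip.get_state(); print(BTN,local(s),*delta(s,BTN+.025*F[:,2],toolrot(F)))
E
```

```text
[ 0.4899 -0.3783  0.1066] [ -9.2782 -29.7551 120.324 ] [-3.5673  0.6806 73.3064] [-0.3223 -0.2509  0.1692]
```

>>> servo_tool(series="-0.004 0 0.04 0 0 0 1; -0.004 0 0.06 0 0 0 1; -0.004 0 0.072 0 0 0 1; -0.004 0 0.074 0 0 0 1; -0.004 0 0.074 0 0 0 1")

```text
clock: 3.0
position: [0.4792, -0.3791, 0.1287]
ee_rot: [0.161, 0.714, 0.665, 0.151]
contact_force: [-0.8, -0.1, 0.5]
width: -0.0004
gripper_force: 0.0
```

>>> servo_tool(series="0 0 0.001 0 0 0 1; 0 0 0.002 0 0 0 1; 0 0 0.003 0 0 0 1; 0 0 0.004 0 0 0 1; 0 0 0.005 0 0 0 1")

```text
clock: 3.5
position: [0.4812, -0.3798, 0.1233]
ee_rot: [0.161, 0.714, 0.664, 0.151]
contact_force: [0.2, 0.3, -0.4]
width: -0.0001
gripper_force: 0.0
```

>>> servo_tool(series="0 0 0.0005 0 0 0 1; 0 0 0.001 0 0 0 1; 0 0 0.0015 0 0 0 1; 0 0 0.002 0 0 0 1; 0 0 0.002 0 0 0 1")

```text
clock: 4.0
position: [0.4821, -0.3797, 0.1213]
ee_rot: [0.16, 0.714, 0.664, 0.151]
contact_force: [-0.2, -1.2, -0.3]
width: 0.0001
gripper_force: 0.0
```

```bash
python3 - <<'E'
from rig import manip
from h import *
s=manip.get_state(); print(local(s),F.T@s["contact_force"])
E
```

```text
[ -9.4795 -35.0308  38.5962] [-0.2096 -1.2482 -0.2617]
```

>>> servo_tool(series="0.002 0 0.001 0 0 0 1; 0.002 0 0.0015 0 0 0 1; 0.002 0 0.002 0 0 0 1; 0.002 0 0.0025 0 0 0 1; 0.002 0 0.003 0 0 0 1")

```text
clock: 4.5
position: [0.4835, -0.3779, 0.1187]
ee_rot: [0.161, 0.714, 0.664, 0.151]
contact_force: [-0.2, -0.0, 0.5]
width: 0.0002
gripper_force: 0.0
```

>>> servo_tool(series="0 0 0.0005 0 0 0 1; 0 0 0.001 0 0 0 1; 0 0 0.0015 0 0 0 1; 0 0 0.002 0 0 0 1; 0 0 0.002 0 0 0 1")

```text
clock: 5.0
position: [0.4844, -0.378, 0.117]
ee_rot: [0.161, 0.714, 0.664, 0.151]
contact_force: [-1.1, -0.3, 1.6]
width: 0.0001
gripper_force: 1.1
```

```bash
python3 - <<'E'
from rig import manip
from h import *
s=manip.get_state(); print(local(s),F.T@s["contact_force"])
E
```

```text
[ -9.4098 -33.0959  33.7594] [-0.2633 -0.3432  1.8725]
```

>>> servo_tool(series="0 0 0.0005 0 0 0 1; 0 0 0.001 0 0 0 1; 0 0 0.0015 0 0 0 1; 0 0 0.002 0 0 0 1; 0 0 0.002 0 0 0 1")

```text
clock: 5.5
position: [0.4853, -0.378, 0.115]
ee_rot: [0.161, 0.714, 0.664, 0.151]
contact_force: [-0.2, -0.6, 1.7]
width: 0.0002
gripper_force: 0.7
```

```bash
cat > look.py <<'E'
from rig import manip, eyes
from h import *
import cv2, sys
s=manip.get_state(); print(s["clock"],local(s),F.T@s["contact_force"])
ci=eyes.camera_info("wrist"); im=eyes.get_image("wrist")[:,:,::-1]
np.save(sys.argv[1]+".npy",np.concatenate([ci["eye"],ci["orientation"]]))
cv2.imwrite(f"pics/{sys.argv[1]}.png",cv2.resize(im,(800,600),interpolation=cv2.INTER_CUBIC))
E
python3 look.py w2
```

```text
5.5 [ -9.4357 -33.0811  31.5361] [ 0.5733 -0.5886  1.5741]
```

View pics/w2.png

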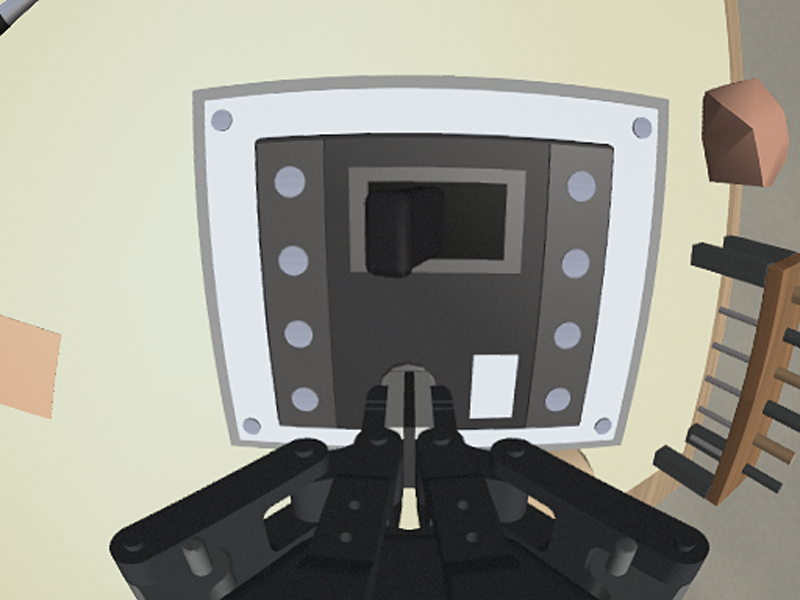

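The lever has dropped: it now leans down the slope at about (390,230), and the fingertips sit on the button. I'll retreat, then go down the slope side of the lever.

>>> servo_tool(series="0 0 -0.03 0 0 0 1; 0 0 -0.055 0 0 0 1; 0.04 -0.041 -0.055 0 0 0 1; 0.06 -0.041 -0.055 0 0 0 1; 0.06 -0.041 -0.055 0 0 0 1")

```text
clock: 6.05
position: [0.4268, -0.309, 0.1459]
ee_rot: [0.158, 0.714, 0.665, 0.152]
contact_force: [-0.6, -0.7, 0.4]
width: 0.0001
gripper_force: 0.0
```

>>> servo_tool(series="0 0 0.02 0 0 0 1; 0 0 0.035 0 0 0 1; 0 0 0.045 0 0 0 1; 0 0 0.048 0 0 0 1; 0 0 0.048 0 0 0 1")

```text
clock: 6.55
position: [0.4498, -0.3154, 0.1036]
ee_rot: [0.16, 0.714, 0.664, 0.151]
contact_force: [0.8, 0.3, 0.7]
width: -0.0
gripper_force: 0.0
```

```bash
python3 look.py w3
```

```text
6.55 [-50.5121  26.6675  38.6782] [0.9778 0.3474 0.3117]
```

View pics/w3.png

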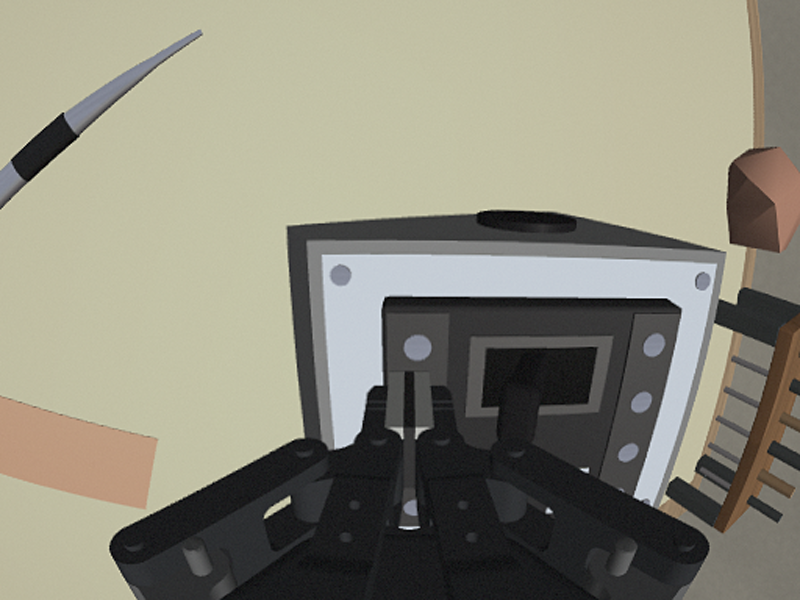

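>>> servo_tool(series="0 0.01 0 0 0 0 1; 0 0.018 0 0 0 0 1; 0 0.024 0 0 0 0 1; 0 0.028 0 0 0 0 1; 0 0.03 0 0 0 0 1")

```text
clock: 7.1
position: [0.4771, -0.3174, 0.1174]
ee_rot: [0.161, 0.714, 0.665, 0.151]
contact_force: [-0.6, -0.8, 0.5]
width: -0.0
gripper_force: 0.2
```

>>> servo_tool(series="0 0.001 0 0 0 0 1; 0 0.002 0 0 0 0 1; 0 0.003 0 0 0 0 1; 0 0.004 0 0 0 0 1; 0 0.005 0 0 0 0 1")

```text
clock: 7.6
position: [0.4811, -0.3175, 0.119]
ee_rot: [0.16, 0.714, 0.664, 0.151]
contact_force: [-0.4, 0.1, -0.5]
width: 0.0003
gripper_force: 0.1
```

```bash
python3 look.py w4
```

```text
7.6 [-15.5824  26.9643  38.9261] [-0.5668  0.0623 -0.296 ]
```

View pics/w4.png

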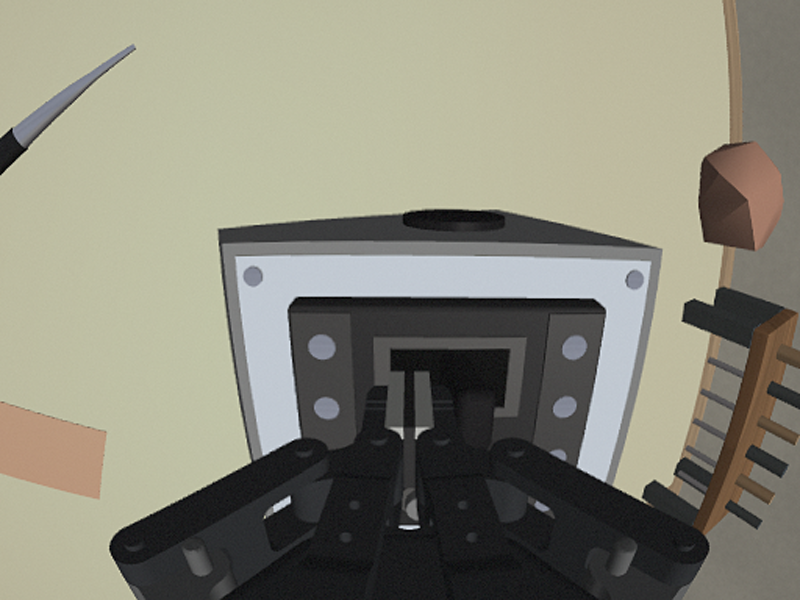

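The lever now sits about 22 px up the slope of the slot's middle, so it has snapped over. I'll nudge it a little more, then retreat and check.

>>> servo_tool(series="0 0.001 0 0 0 0 1; 0 0.002 0 0 0 0 1; 0 0.003 0 0 0 0 1; 0 0.003 0 0 0 0 1")

```text
clock: 8.05
position: [0.484, -0.3178, 0.1204]
ee_rot: [0.161, 0.714, 0.664, 0.151]
contact_force: [0.0, -0.9, 0.8]
width: 0.0001
gripper_force: 0.0
```

>>> servo_tool(series="0 -0.01 0 0 0 0 1; 0 -0.02 -0.02 0 0 0 1; 0 -0.02 -0.06 0 0 0 1; 0 -0.02 -0.10 0 0 0 1; 0 -0.02 -0.10 0 0 0 1")

```text
clock: 8.55
position: [0.4233, -0.3159, 0.207]
ee_rot: [0.165, 0.714, 0.664, 0.15]
contact_force: [0.4, -0.0, 0.2]
width: 0.0001
gripper_force: 0.0
```

```bash
python3 look.py w5; python3 - <<'E'
import cv2
im=cv2.imread("pics/w5.png"); cv2.imwrite("pics/w5c.png",im[100:500,200:700])
from rig import manip
from h import *
Rc=R.from_euler("Z",CY).as_matrix()
h=HC+Rc@[-.1577,0,.0072]
print(h,*delta(manip.get_state(),h+[0,0,.10],toolrot(Rc)))
E
```

```text
8.55 [-29.2881  24.2579 143.3273] [ 0.4116  0.0257 -0.0071]
[0.4464 0.0305 0.1652] [346.1126  24.9033 -56.0681] [25.5875  2.4111 -9.9144]
```

View pics/w5c.png

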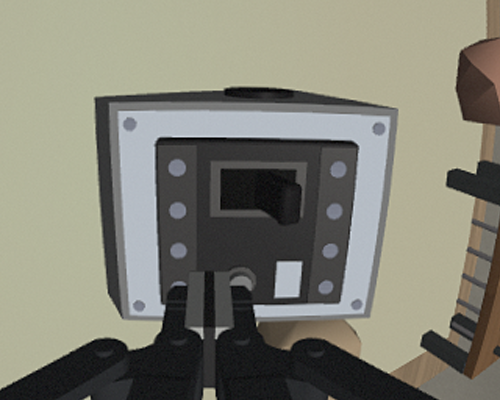

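The lever is up again, at crop (288,200), and the button is out. Next I'll move above the lid's bar.

>>> servo_tool(series="0.346 0.02 -0.08 8 0 -10 0.3; 0.346 0.02 -0.08 16 1 -10 0.3; 0.346 0.02 -0.08 25.6 2.4 -10 0.3; 0.346 0.02 -0.08 25.6 2.4 -10 0.3; 0.346 0.02 -0.08 25.6 2.4 -10 0.3")

```text
clock: 9.1
position: [0.4307, -0.0689, 0.2583]
ee_rot: [-0.004, 0.668, 0.744, 0.0]
contact_force: [0.8, -0.1, 0.2]
width: 0.0602
gripper_force: 0.0
```

```bash
cat > g.py <<'E'
from rig import manip
from h import *
Rc=R.from_euler("Z",CY).as_matrix()
h=HC+Rc@[-.1577,0,.0072]
s=manip.get_state(); print(h,s["position"],*delta(s,h+[0,0,.10],toolrot(Rc)))
E
python3 g.py
```

```text
[0.4464 0.0305 0.1652] [ 0.4307 -0.0689  0.2583] [97.1633 26.2585 -6.4849] [-0.2968 -0.3425  0.2483]
```

>>> servo_tool(series="0.04 0.01 -0.01 0 0 0 0.3; 0.08 0.02 -0.02 0 0 0 0.3; 0.097 0.026 -0.02 0 0 0 0.3; 0.097 0.026 -0.02 0 0 0 0.3; 0.097 0.026 -0.02 0 0 0 0.3")

```text
clock: 9.6
position: [0.444, 0.0282, 0.2783]
ee_rot: [-0.004, 0.668, 0.744, -0.0]
contact_force: [0.5, 0.5, -0.4]
width: 0.0601
gripper_force: 0.0
```

```bash
python3 look.py w6;python3 g.py
```

```text
9.6 [ -2.9169 368.9457 209.7676] [ 0.2616  0.5277 -0.5226]
[0.4464 0.0305 0.1652] [0.444  0.0276 0.2784] [ 2.5482  2.745  13.2388] [-0.3035 -0.2733  0.163 ]
```

View pics/w6.png

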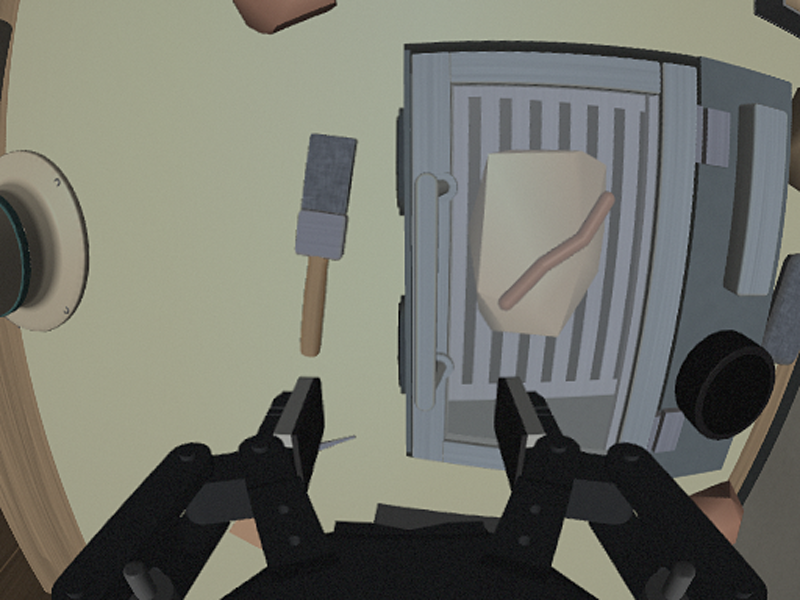

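The bar runs from (427,175) to (425,406), with posts at (449,186) and (444,365).

```bash
python3 - <<'E'
from rig import eyes
from h import *
W=eyes.camera_info("wrist");w=np.load("w6.npy");W["eye"],W["orientation"]=w[:3],w[3:]
k=lambda x,y:ray(W,x*.64,y*.64,True)
P=[plane(*k(*p),.165) for p in [(427,175),(425,406)]]
print(P,np.linalg.norm(P[0]-P[1]),(P[0]+P[1])/2,np.arctan2(*(P[1]-P[0])[:2]))
# cabinet deck rear edge corners etc.
for n,p in [("deck rear L",(792,80))]: print(n,plane(*k(*p),.154))
E
```

```text
[array([0.4452, 0.0983, 0.165 ]), array([ 0.4599, -0.0333,  0.165 ])] 0.13245645228409553 [0.4526 0.0325 0.165 ] 3.0297684873147745
deck rear L [0.6821 0.2107 0.154 ]
```

```bash
sed -i 's/^HC=.*/HC=np.array([.6085,.049,.158]); CY=.109/' h.py; python3 g.py
```

```text
[0.4517 0.0318 0.1652] [0.444  0.0276 0.2784] [ 3.2826  8.2384 13.2132] [-0.3028 -0.2741 -0.1235]
```

>>> servo_tool(series="0.003 0.008 0.04 0 0 0 0.3; 0.003 0.008 0.08 0 0 0 0.3; 0.003 0.008 0.105 0 0 0 0.3; 0.003 0.008 0.113 0 0 0 0.3; 0.003 0.008 0.113 0 0 0 0.3")

```text
clock: 10.15
position: [0.4509, 0.0315, 0.1655]
ee_rot: [-0.004, 0.669, 0.743, -0.0]
contact_force: [0.6, -0.6, 0.5]
width: 0.0595
gripper_force: 0.0
```

>>> servo_tool(series="0 0 0 0 0 0 0.8; 0 0 0 0 0 0 1; 0 0 0 0 0 0 1; 0 0 0 0 0 0 1; 0 0 0 0 0 0 1", squeeze=30)

```text
clock: 10.65
position: [0.452, 0.0322, 0.1677]
ee_rot: [-0.002, 0.668, 0.744, 0.001]
contact_force: [-1.9, -1.3, 6.3]
width: 0.0108
gripper_force: 29.4
```

```bash
python3 g.py;python3 look.py w7
```

```text
[0.4517 0.0318 0.1652] [0.452  0.0322 0.1677] [  0.0611  -0.4282 -97.4949] [-0.0821 -0.2357 -0.1134]
10.65 [-44.1175 373.5049 106.83  ] [ 1.1393 -1.4694  6.3974]
```

```bash
cat > arc.py <<'E'
from h import *
def p(a): f=.27-a; return np.array([-.15*np.cos(f)-.049*np.sin(f), -.15*np.sin(f)+.049*np.cos(f)])
if __name__=="__main__":
    A=np.linspace(0,1.845,26)
    for i in range(0,25,5):
        print(A[i+5],[tuple(np.round((p(a)-p(A[i]))*[1000,-1000],1)) for a in A[i+1:i+6]])
E
python3 arc.py; python3 - <<'E'
from rig import manip
from h import *
print(rot(manip.get_state()["ee_rot"]))
E
```

```text
0.369 [(np.float64(1.0), np.float64(-11.6)), (np.float64(2.8), np.float64(-23.1)), (np.float64(5.4), np.float64(-34.4)), (np.float64(8.9), np.float64(-45.5)), (np.float64(13.2), np.float64(-56.4))]
0.738 [(np.float64(5.1), np.float64(-10.5)), (np.float64(10.9), np.float64(-20.5)), (np.float64(17.5), np.float64(-30.2)), (np.float64(24.7), np.float64(-39.3)), (np.float64(32.7), np.float64(-47.8))]
1.107 [(np.float64(8.5), np.float64(-7.9)), (np.float64(17.6), np.float64(-15.2)), (np.float64(27.2), np.float64(-21.8)), (np.float64(37.2), np.float64(-27.7)), (np.float64(47.7), np.float64(-32.8))]
1.476 [(np.float64(10.8), np.float64(-4.3)), (np.float64(21.9), np.float64(-7.9)), (np.float64(33.2), np.float64(-10.5)), (np.float64(44.7), np.float64(-12.4)), (np.float64(56.3), np.float64(-13.4))]
1.845 [(np.float64(11.6), np.float64(-0.1)), (np.float64(23.3), np.float64(0.6)), (np.float64(34.8), np.float64(2.1)), (np.float64(46.2), np.float64(4.6)), (np.float64(57.4), np.float64(7.8))]
[[-0.1068  0.9943 -0.0018]
 [ 0.9943  0.1068  0.0039]
 [ 0.0041 -0.0014 -1.    ]]
```

>>> servo_tool(series="0 0.001 -0.0115 0 0 0 1; 0 0.003 -0.023 0 0 0 1; 0 0.0055 -0.0345 0 0 0 1; 0 0.009 -0.0455 0 0 0 1; 0 0.013 -0.0565 0 0 0 1", squeeze=35)

```text
clock: 11.2
position: [0.464, 0.0336, 0.2234]
ee_rot: [-0.004, 0.668, 0.744, -0.0]
contact_force: [-0.2, -0.8, -5.5]
width: 0.0107
gripper_force: 34.1
```

```bash
cat > a.py <<'E'
from rig import manip
from h import *
from arc import p
from scipy.optimize import minimize_scalar
s=manip.get_state(); Rc=R.from_euler("Z",CY).as_matrix(); q=(Rc.T@(s["position"]-HC))
a=np.arctan2(q[2],-q[0])-np.arctan2(.0072,.1577)
print(s["clock"],"lid frame xyz",q,"a",a,"radius",np.hypot(q[0],q[2]),"F",Rc.T@s["contact_force"],s["width"],s["gripper_force"])
E
python3 a.py
```

```text
11.2 lid frame xyz [-0.1454  0.0004  0.0654] a 0.3772776166901765 radius 0.15940286695915035 F [-0.2506 -0.7313 -5.5416] 0.01067234727824878 34.14009511470795
```

Forces are low and the arc fits (radius 0.159), so I'll carry on.

>>> servo_tool(series="0 0.005 -0.0105 0 0 0 1; 0 0.011 -0.0205 0 0 0 1; 0 0.0175 -0.030 0 0 0 1; 0 0.0245 -0.0395 0 0 0 1; 0 0.0325 -0.048 0 0 0 1")

```text
clock: 11.7
position: [0.4939, 0.0369, 0.2717]
ee_rot: [-0.006, 0.668, 0.744, -0.002]
contact_force: [-11.8, -1.3, 5.0]
width: 0.0098
gripper_force: 34.5
```

>>> servo_tool(series="0 0.0085 -0.008 0 0 0 1; 0 0.0175 -0.015 0 0 0 1; 0 0.027 -0.022 0 0 0 1; 0 0.037 -0.0275 0 0 0 1; 0 0.0475 -0.033 0 0 0 1")

```text
clock: 12.2
position: [0.5417, 0.0422, 0.3076]
ee_rot: [-0.005, 0.668, 0.744, -0.001]
contact_force: [-5.9, 0.4, 5.1]
width: 0.0104
gripper_force: 35.6
```

```bash
python3 a.py
```

```text
12.2 lid frame xyz [-0.0672  0.0005  0.1496] a 1.103204798468424 radius 0.16398351637260472 F [-5.8377  1.0565  5.0902] 0.010435248986455084 35.58300197124481
```

>>> servo_tool(series="0 0.0105 -0.005 0 0 0 1; 0 0.0215 -0.009 0 0 0 1; 0 0.033 -0.0115 0 0 0 1; 0 0.0445 -0.0135 0 0 0 1; 0 0.056 -0.0145 0 0 0 1")

```text
clock: 12.7
position: [0.6009, 0.0488, 0.3212]
ee_rot: [-0.003, 0.668, 0.744, 0.002]
contact_force: [-4.3, 2.0, 6.0]
width: 0.0104
gripper_force: 37.0
```

```bash
python3 a.py
```

```text
12.7 lid frame xyz [-0.0076  0.0006  0.1632] a 1.4787413661296842 radius 0.16332786089629645 F [-4.0342  2.4631  6.0329] 0.010381267509411915 36.99261546134949
```

>>> servo_tool(series="0 0.011 0 0 0 0 1; 0 0.021 0.0005 0 0 0 1; 0 0.03 0.0015 0 0 0 1; 0 0.038 0.003 0 0 0 1; 0 0.045 0.0045 0 0 0 1")

```text
clock: 13.2
position: [0.6465, 0.0539, 0.315]
ee_rot: [-0.002, 0.668, 0.744, 0.003]
contact_force: [-1.5, 4.6, -5.3]
width: 0.0106
gripper_force: 36.9
```

>>> servo_tool(series="0 0.004 0.001 0 0 0 1; 0 0.007 0.002 0 0 0 1; 0 0.009 0.0025 0 0 0 1; 0 0.009 0.0025 0 0 0 1")

```text
clock: 13.6
position: [0.6555, 0.0549, 0.312]
ee_rot: [-0.002, 0.668, 0.744, 0.003]
contact_force: [-0.6, 5.3, 5.6]
width: 0.0104
gripper_force: 38.8
```

```bash
python3 a.py; python3 - <<'E'
from rig import eyes
import cv2, numpy as np
s=eyes.get_image("side")[:,:,::-1]; t=eyes.get_image("top")[:,:,::-1]
cv2.imwrite("pics/s8.png",s); cv2.imwrite("pics/t8.png",t)
c=lambda im,x,y,w,h: cv2.resize(im[y:y+h,x:x+w],(400,400),interpolation=cv2.INTER_CUBIC)
cv2.imwrite("pics/c8.png",np.hstack([c(t,190,100,110,110),c(s,190,60,160,160)]))
E
```

```text
13.6 lid frame xyz [0.0474 0.0007 0.154 ] a 1.8238075434836092 radius 0.16110799752172483 F [-0.0685  5.3115  5.6484] 0.010418962077236136 38.753825426101685
```

View pics/c8.png

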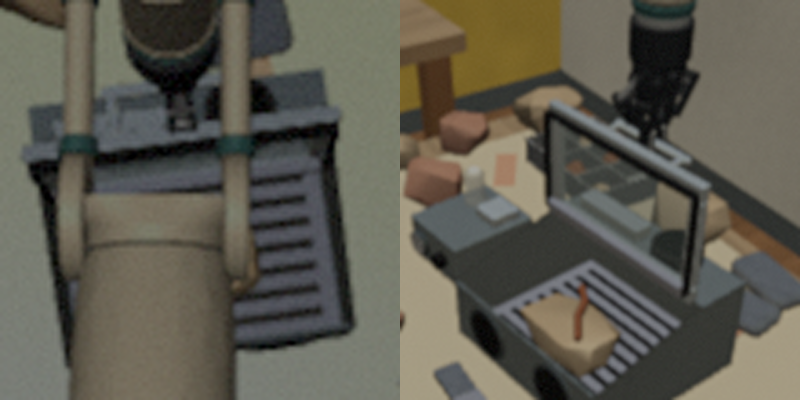

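The lid stands close to upright. Its top corners are at top crop (25,155)/(340,118) and side crop (152,105)/(308,187). I'll measure how plumb it is.

```bash
python3 - <<'E'
from rig import eyes
from h import *
T=eyes.camera_info("top");S=eyes.camera_info("side")
Rc=R.from_euler("Z",CY).as_matrix()
t=lambda x,y:ray(T,190+x*.275,100+y*.275)
s=lambda x,y:ray(S,190+x*.4,60+y*.4)
for n,a,b in [("L",t(25,152),s(152,105)),("R",t(340,115),s(308,187))]:
    x,e=tri(a,b); print(n,x,Rc.T@(x-HC),e, "top@.33",Rc.T@(plane(*a,.328)-HC))
# side rays cut with the plane across the lid's end (cabinet y=-.14 / +.14): top & hinge corners
for n,px,y in [("Rtop",(308,187),-.14),("Rbot",(292,297),-.14),("Ltop",(152,105),.14),("Lbot",(148,203),.14)]:
    o,d=s(*px); o=Rc.T@(o-HC); d=Rc.T@d; print(n,o+d*(y-o[1])/d[1])
E
```

```text
L [0.5901 0.1843 0.3241] [-0.0036  0.1365  0.1661] [np.float64(0.0003873774310893252), np.float64(0.0003873774310895134)] top@.33 [-0.0043  0.1358  0.17  ]
R [ 0.6183 -0.092   0.3309] [-0.0056 -0.1412  0.1729] [np.float64(0.0028412323332517465), np.float64(0.002841232333251661)] top@.33 [-0.0071 -0.1397  0.17  ]
Rtop [ 0.0001 -0.14    0.1708]
Rbot [-0.0028 -0.14    0.0139]
Ltop [-0.0013  0.14    0.164 ]
Lbot [-0.0091  0.14    0.0152]
```

>>> servo_tool(series="0 0 0 0 0 0 1; 0 0 0 0 0 0 1; 0 0 0 0 0 0 1; 0 0 0 0 0 0 1; 0 0 0 0 0 0 1")

```text
clock: 14.2
position: [0.6552, 0.0549, 0.312]
ee_rot: [-0.002, 0.668, 0.744, 0.003]
contact_force: [-0.9, 5.1, 5.2]
width: 0.0102
gripper_force: 38.7
```

```bash
python3 a.py; python3 -c "
from rig import manip
print(manip.sign_off())"
```

```text
14.2 lid frame xyz [0.0471 0.0007 0.154 ] a 1.8219105700670073 radius 0.16106643166280482 F [-0.326   5.174   5.1635] 0.01024365304047519 38.73677730560303
the job is handed in; nothing more can be done
None
```

I handed the job in at 14.2 s: pressing the test button dropped the lever, I pushed it back up and it stayed, and the lid is held by its bar at about 1.82 rad (balance 1.845) with about 39 N of grip; no verdict came back.

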